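# Run the sunken lamp trim knob up to its end stop

### The job

Lift the round cover off the well in the top of the grey lamp supply and set it down flat on the free bench. Then turn the small knob sunk in that well clockwise until you feel it come up against its end stop, and leave it resting against the stop without forcing it. Do not disturb the things standing round about.

Things in the scene. Friction and masses are not known exactly. Their poses are not given: they have to be found in the camera images.
- lamp_supply: microscope lamp supply, a grey box 160 (x) x 200 (y) x 70 mm high, fixed to the bench, black front panel; origin at the centre of its underside, x pointing away from the front panel. In its top is a round well 72 mm wide and 32 mm deep, centred 20 mm from the box's centre towards the front (x = -20 mm, y = 0 in the box's frame).
- well_mouth (a point): centre of the well's mouth, level with the box's top (70 mm above the bench), on the knob's axis; axes as the box
- well_cover: loose grey round cover that closes the well, about 90 g: flange 82 mm wide, 4 mm thick, lying on the box's top, over a 66 mm spigot 5 mm deep that sits in the well with 3 mm play all round. Origin at the centre of the spigot's underside; the flange's top is 9 mm above it. Set down flat on the bench it stands on its spigot, origin at height 0.
- cover_bar (a point): centre of the cover's yellow finger bar, 20 mm above the cover's origin; bar 36 mm long (along x), 12 mm thick (y), 20 mm high, its top 29 mm above the cover's origin
- trim_knob (a joint): angle of the knob in the box (rad), growing clockwise seen from above; at 0 the knob's bar lies along the box's x. Starts between -0.8 and -0.4. It turns stiffly (0.25 N m to keep it moving; about 0.1 is still felt in a pause) and stays where left. It meets its unseen end stop somewhere between 0.0 and 0.65, new each time, 0.4 to 1.45 rad on.
- well_floor (a point): centre of the well's floor, 38 mm above the bench. Hidden below it is the knob's sprung end stop: at the touch the torque, moving or paused, rises by 0.10 N m, then by 1.5 N m per further rad. 0.30 N m on the stop (0.13 rad past the touch) counts as forcing it. Left 0.02 to 0.1 rad past the touch, the knob's own stiffness holds it against the stop.
- knob_grip (a point): on the knob's axis, 13 mm above the well's floor, at a good height to grip; x lies along the knob's bar, z up. Black knob: a bar 26 mm long (x), 12 mm thick (y), its top 24 mm above the well's floor (8 mm below the mouth), on a round skirt 30 mm in diameter and 3.5 mm high; a white line on top marks its +x end.
- filter_cube: black filter cube 37x34x40 mm, loose, origin at its underside; to be left alone
- objective: white objective standing on end, 26 mm across, 47 mm high, loose, origin at its underside; to be left alone
- amber_bottle: amber bottle 76 mm across, 189 mm high, loose, origin at its underside; to be left alone
- dust_cap: black dust cap 37 mm across, 12 mm high, loose, origin at its underside; to be left alone
Mind the look-alikes: they are no part of the job. Of the things shaped like the well_cover, the grey one is meant.

How it is judged:
By the outcome, as a careful person would: the job done as asked, in the order asked, and still so for the second after the job is handed in, with the robot touching nothing.
It also fails if it takes over 72 s, if anything falls off the work surface, if the arm or the gripper's body presses on something with over 40 N, if the wrist force passes 120 N, or if a joint passes its speed limit or range.

### The arm

A 7-joint arm with a two-finger parallel gripper is mounted at the origin on a cart in front of the work surface, level with it; the furniture and walls round the work are solid. World frame = base frame: x ahead of the robot, y to its left, z up, the work surface at z = 0. Lengths are in m, angles in rad, forces in N, time in s.
With the tool pointing down it reaches from about 0.425 to 0.875 m from the base axis. Payload 4.7 kg.
Tool frame: the origin (TCP) lies at the very end of the fingers, on their centre line; the grasp point (between the pads) lies 19 mm behind it; z points along the fingers, y is the line along which they close (so a half turn about z gives the same grasp; the last joint's range is limited). The gripper opens to 85 mm and grips with 20 to 120 N. Pads are 22 mm wide; open, the fingers measure 114 mm over their backs; the gripper's body (76 mm by 85 mm) begins 54 mm behind the grasp point. The pads swing forward as they close: fully open they stand 13 mm farther back than shut.
Start: joints at [-1.215, 0.321, -0.07, 1.45, 0.023, 1.371, -0.057], TCP at [0.218, 0.612, 0.231] pointing down, gripper open.
Joint ranges: [-2.86, 2.86], [-0.3, 2.09], [-1.38, 1.24], [0.06, 2.45], [-1.56, 4.7], [0.09, 2.05], [-2.69, 2.69]. Speed limits (rad/s): [2.57, 2.57, 3.14, 3.14, 3.14, 3.14, 3.14].

### API

Orientations are given as a rotation vector (axis times angle).
In Python, from plant import ctrl gives the robot as it stands.
- The arm moves only by the tool send_rows, never from a script. Its argument "moves" is a list of rows, each an object with "jaw": the closure, from 0 (fully open) to 1 (shut); "travel": the shift along the tool's x, y, z in cm, a list of three; "rot": the turn, a rotation vector about the tool's x, y, z in rad, a list of three. In form: [{"jaw": jaw, "travel": [tx, ty, tz], "rot": [rx, ry, rz]}, ...]. A call has 1 to 10 rows; each row shifts and turns the commanded pose from where the row before left it, along the tool's axes as they then stand; what a row does not reach is not made up. A row lasts 1/10 s, in which the tool goes at most 50 mm and 8.59 degrees, less where a joint would pass 70% of its speed; a pose out of reach is approached as far as the arm can. A call with a gripper value outside its range is refused whole. The fingers move at their own pace and stop on an object; "newtons" is the grip in N (left out, the last holds). Time passes only in rows, so rows that do not move let the fingers close. It gives the time, the measured TCP pose, the force, the opening and the grip force at its end, in the units of the state.
- ctrl.observe(): the state, without advancing time (a new reading comes with each control period).
- ctrl.snapshot(name): name is "side" or "top" or "wrist"; returns a dict with "pixels" (420x560x3 uint8, blue, green, red), "fovy" (degrees; the focal length in pixels is half the picture's height over the tangent of half this angle, whatever the lens; pixels are square), "cx", "cy" (the principal point, pixels), "position" and "attitude" of the camera in the world. Camera axes: x right, y down, z forward; pixel columns grow to the right and rows downward; lengths in m; the calibration is good to about 2 mm. The wrist camera is an equidistant fisheye: a pixel r from the principal point sees the ray r / f radians off the axis. A picture is of the moment at which its call begins. There is no depth.
- ctrl.hand_in(): hands the job in; it is judged then, once.
The state is a dict: "time_s": time; "joints": joint angles; "qd": joint speeds; "effort": joint torques, N m; "eef_pos": TCP position; "tcp_rot": TCP orientation; "force": force on the tool from outside, world axes, zero at the start; "ft_torque": the same for the moment, N m; "opening": finger opening in m; "grasp_force": force on a finger pad.
Only numpy, scipy, OpenCV 4.12 (cv2) and the standard library are available. Lean on these libraries where they do the work, as an engineer would, in place of code of your own. Each camera call takes 0.05 s, during which the arm holds its last target. There are 200 camera calls.

## Working session

There is one attempt and no reset: what is moved stays moved. The work goes in short steps, Python scripts to look and compute and a tool call to move; the robot and the scene stay as the last step left them, time stands still between calls to the robot, and variables do not carry over. Pictures are saved under pics/ and viewed, at most 10 in all, crops included, and the job is handed in when it is done.

Besides the shell and the picture viewer there is one more tool, called as name([rows], argument=value, ...), one row to a line, values as JSON. send_rows: Moves the arm, as the interface text tells. Its arguments: {"type":"object","properties":{"moves":{"type":"array"},"newtons":{"type":"number"}},"required":["moves"]}

```bash
mkdir -p pics; ls; python3 - <<'E'
from plant import ctrl
import cv2,numpy as np
o=ctrl.observe();print(o)
ims=[]
for n in("top","side","wrist"):
    s=ctrl.snapshot(n);np.save(f"pics/{n}0.npy",s,allow_pickle=True)
    print(n,s["fovy"],s["cx"],s["cy"],s["position"],s["attitude"]);cv2.imwrite(f"pics/{n}0.png",s["pixels"])
E
```

```text
pics
{'time_s': 0.0, 'joints': array([-1.21490109,  0.32184541, -0.07007649,  1.45168785,  0.02260748,
        1.37076723, -0.05686748]), 'qd': array([ 0.00046229,  0.00169792,  0.00048638,  0.00070881, -0.00221516,
        0.00233531,  0.00221444]), 'effort': array([ 3.18108027e-05, -4.93586791e+01, -3.82253788e-01, -3.14322281e+01,
        1.29452714e-02,  1.18464930e-02, -1.47041453e-05]), 'eef_pos': array([0.21774087, 0.61187878, 0.23020242]), 'tcp_rot': array([-5.34155040e-01, -3.09562392e+00,  2.99720086e-03]), 'force': array([ 0.24171704,  0.38448029, -0.43097679]), 'ft_torque': array([-0.03908478,  0.00198886, -0.01021135]), 'grasp_force': 0.0, 'opening': 0.08517707470038251}
top 42.97949719651551 275.744301691049 207.1082951182109 [0.45967009 0.14611004 1.45775959] [-2.20968035  2.15617728 -0.06110511]
side 57.89917718922504 274.5765572421801 207.16251067759907 [0.59868898 1.11649576 0.52556623] [ 0.01722836 -2.6194223   1.69871712]
wrist 65.70646984690485 275.80483062079475 205.85226975297397 [0.15400778 0.63426811 0.37287821] [2.37959414 1.68073894 0.22391708]
```

View pics/top0.png

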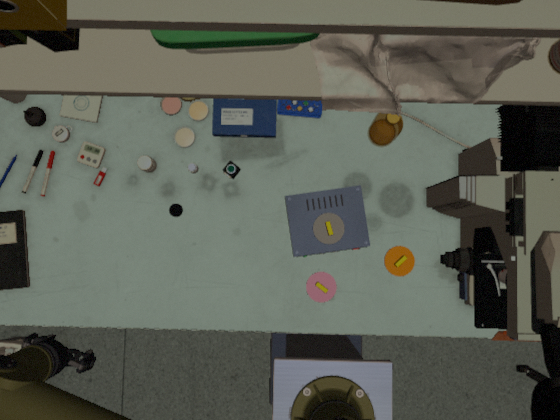

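View pics/side0.png

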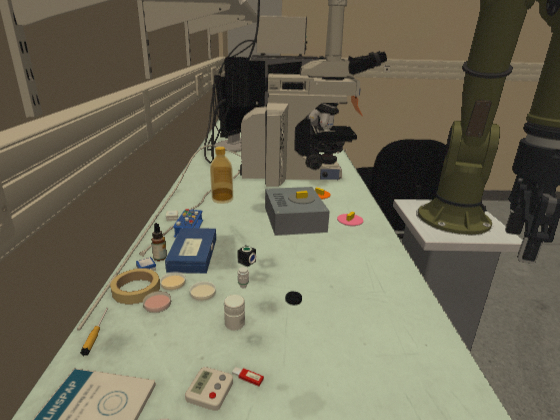

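Top view: the box's top spans about (286,194)-(369,250), and the bench is free to its left. Three covers are in view: grey in the box at (329,228), pink on the bench at (321,287) and orange on the bench at (399,261). The grey one sitting in the well is the one meant. Next I measure it and confirm with a crop.

```bash
cat > h.py <<'E'
import numpy as np,cv2
from scipy.spatial.transform import Rotation as R
def ld(f): return np.load(f,allow_pickle=True).item()
def rays(s,uv):
    uv=np.atleast_2d(np.asarray(uv,float)); h=s["pixels"].shape[0]
    f=h/2/np.tan(np.radians(s["fovy"])/2)
    d=(uv-[s["cx"],s["cy"]])/f
    if s.get("fish"):
        r=np.linalg.norm(d,axis=1,keepdims=True)+1e-12
        v=np.c_[d/r*np.sin(r),np.cos(r)]
    else: v=np.c_[d,np.ones(len(d))]
    return v@R.from_rotvec(s["attitude"]).as_matrix().T
def plane(s,uv,z):
    d=rays(s,uv);p=np.asarray(s["position"]);return p+d*((z-p[2])/d[:,2])[:,None]
def big(m): 
    c,_=cv2.findContours(m.astype(np.uint8),cv2.RETR_EXTERNAL,cv2.CHAIN_APPROX_NONE);return max(c,key=cv2.contourArea)
E
python3 - <<'E'
from h import *
s=ld("pics/top0.npy");im=s["pixels"];hsv=cv2.cvtColor(im,cv2.COLOR_BGR2HSV)
for p in [(300,240),(345,205),(320,230),(329,228),(270,250),(400,262),(290,225),(329,253)]: print(p,im[p[1],p[0]],hsv[p[1],p[0]])
c=cv2.resize(im[170:310,260:430],None,fx=4.5,fy=4.2,interpolation=cv2.INTER_CUBIC);cv2.imwrite("pics/crop1.png",c)
y=(hsv[...,0]>22)&(hsv[...,0]<35)&(hsv[...,1]>150)&(hsv[...,2]>100)
y[:210]=0;y[250:]=0;y[:,:300]=0;y[:,370:]=0
pts=plane(s,big(y)[:,0],0.094); r=cv2.minAreaRect((pts[:,:2]*1000).astype(np.float32));print("bar",r)
E
```

```text
(300, 240) [90 81 75] [108  42  90]
(345, 205) [86 76 72] [111  42  86]
(320, 230) [ 87  97 102] [ 20  38 102]
(329, 228) [ 20 138 145] [ 28 220 145]
(270, 250) [120 132 120] [ 60  23 132]
(400, 262) [  8 135 143] [ 28 241 143]
(290, 225) [87 77 72] [110  44  87]
(329, 253) [116 127 116] [ 60  22 127]
bar ((499.9772644042969, 23.681434631347656), (34.60782241821289, 11.155365943908691), 15.11079216003418)
```

View pics/crop1.png

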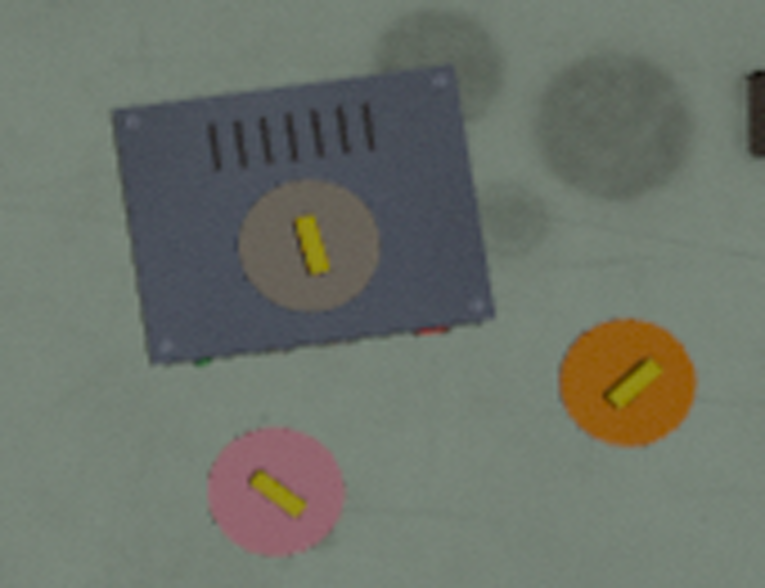

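The crop confirms it: the grey cover, crop (309,246), sits in the box's top. Pink (276,492) and orange (627,383) lie on the bench and stay untouched. Now the box pose, the cover's disc and the tool offsets.

```bash
cat >> h.py <<'E'
def tool(o): return R.from_rotvec(o["tcp_rot"]).as_matrix()
E
python3 - <<'E'
from h import *
from plant import ctrl
s=ld("pics/top0.npy");im=s["pixels"].astype(int);hsv=cv2.cvtColor(s["pixels"],cv2.COLOR_BGR2HSV)
roi=np.zeros(im.shape[:2],bool);roi[175:268,275:385]=1
m=roi&(hsv[...,0]>98)&(hsv[...,0]<125)&(hsv[...,1]>25)
m=cv2.morphologyEx(m.astype(np.uint8),cv2.MORPH_CLOSE,np.ones((3,3)))
c=big(m);P=plane(s,cv2.convexHull(c)[:,0],0.07)
r=cv2.minAreaRect((P[:,:2]*1000).astype(np.float32));print("box",r);print(cv2.boxPoints(r))
k=(hsv[...,0]>10)&(hsv[...,0]<40)&roi
c=big(cv2.morphologyEx(k.astype(np.uint8),cv2.MORPH_OPEN,np.ones((3,3))))
P=plane(s,c[:,0],0.074)[:,:2]*1000;e=cv2.fitEllipse(P.astype(np.float32));print("cover",e)
y=roi&(hsv[...,0]>22)&(hsv[...,0]<35)&(hsv[...,1]>150)&(hsv[...,2]>100)
P=plane(s,big(y)[:,0],0.094)[:,:2]*1000;d=cv2.fitLine(P.astype(np.float32),2,0,.01,.01).ravel();print("bar dir deg",np.degrees(np.arctan2(d[1]*np.sign(d[0]),abs(d[0]))))
for z,uv in((.094,[329,228]),(0,[250,240]),(0,[321,287]),(0,[399,261]),(0,[176,210]),(0,[232,169])):print(uv,plane(s,uv,z).round(3))
o=ctrl.observe();T=tool(o);print(T.round(3),(T.T@(np.array([.5,.0237,.16])-o["eef_pos"])).round(3)*100)
E
```

```text
box ((519.5308227539062, 26.981948852539062), (159.5854034423828, 199.0706329345703), 9.53328800201416)
[[424.35498  111.92732 ]
 [457.3252   -84.39406 ]
 [614.70667  -57.963425]
 [581.73645  138.35796 ]]
cover ((499.9606018066406, 23.77638053894043), (78.61712646484375, 78.99687194824219), 38.19337463378906)
bar dir deg 16.549408
[329, 228] [[0.499 0.024 0.094]]
[250, 240] [[0.464 0.23  0.   ]]
[321, 287] [[0.342 0.034 0.   ]]
[399, 261] [[ 0.417 -0.176  0.   ]]
[176, 210] [[0.541 0.435 0.   ]]
[232, 169] [[0.658 0.285 0.   ]]
[[-0.942  0.335 -0.   ]
 [ 0.335  0.942 -0.001]
 [-0.    -0.001 -1.   ]] [-46.3 -46.    7.1]
```

Measured box yaw 9.5°, size 159.6×199 mm (160×200 given). The well centre from the box is (0.4998,0.0237), and the cover disc gives (0.500,0.024), so they agree. Moving over the cover now.

send_rows([
  {"jaw":0.4,"travel":[-3.3,-3.3,0],"rot":[0,0,0]},
  {"jaw":0.4,"travel":[-3.3,-3.3,0],"rot":[0,0,0]},
  {"jaw":0.4,"travel":[-3.3,-3.3,0],"rot":[0,0,0]},
  {"jaw":0.4,"travel":[-3.3,-3.3,0],"rot":[0,0,0]},
  {"jaw":0.4,"travel":[-3.3,-3.3,0],"rot":[0,0,0]},
  {"jaw":0.4,"travel":[-3.3,-3.3,0],"rot":[0,0,0]},
  {"jaw":0.4,"travel":[-3.3,-3.3,0],"rot":[0,0,0]},
  {"jaw":0.4,"travel":[-3.3,-3.3,0],"rot":[0,0,0]},
  {"jaw":0.4,"travel":[-3.3,-3.3,0],"rot":[0,0,0]},
  {"jaw":0.4,"travel":[-3.3,-3.3,0],"rot":[0,0,0]},
], newtons=60)

```text
time_s: 1.15
eef_pos: [0.4186, 0.189, 0.2313]
tcp_rot: [0.534, 3.096, 0.001]
force: [0.8, 0.6, 0.3]
opening: 0.0511
grasp_force: 0.0
```

send_rows([
  {"jaw":0.4,"travel":[-3.3,-3.3,0],"rot":[0,0,0]},
  {"jaw":0.4,"travel":[-3.3,-3.3,0],"rot":[0,0,0]},
  {"jaw":0.4,"travel":[-3.3,-3.3,0],"rot":[0,0,0]},
  {"jaw":0.4,"travel":[-3.3,-3.1,0],"rot":[0,0,0]},
  {"jaw":0.4,"travel":[0,0,2],"rot":[0,0,-0.12]},
  {"jaw":0.4,"travel":[0,0,2],"rot":[0,0,-0.12]},
  {"jaw":0.4,"travel":[0,0,2],"rot":[0,0,-0.12]},
  {"jaw":0.4,"travel":[0,0,1],"rot":[0,0,-0.12]},
  {"jaw":0.4,"travel":[0,0,0],"rot":[0,0,-0.14]},
  {"jaw":0.4,"travel":[0,0,0],"rot":[0,0,0]},
])

```text
time_s: 2.15
eef_pos: [0.4985, 0.0241, 0.1607]
tcp_rot: [0.436, -3.11, 0.0]
force: [0.6, -0.2, -0.0]
opening: 0.051
grasp_force: 0.0
```

```bash
cat > st.py <<'E'
from h import *
from plant import ctrl
import sys
o=ctrl.observe();T=tool(o)
print("t",o["time_s"],"pos",o["eef_pos"].round(4),"xyaw",np.degrees(np.arctan2(T[1,0],T[0,0])).round(2),"tilt",T[:,2].round(3),"F",o["force"].round(1),"M",o["ft_torque"].round(3),"open",round(o["opening"],4),"g",o["grasp_force"],"q",o["joints"].round(2))
if len(sys.argv)>3: print("to target cm",(T.T@(np.array(sys.argv[1:4],float)-o["eef_pos"])*100).round(2))
E
python3 st.py 0.5 0.0237 0.0765
python3 - <<'E'
from plant import ctrl
import cv2,numpy as np
s=ctrl.snapshot("wrist");s["fish"]=1;np.save("pics/wrist1.npy",s,allow_pickle=True);cv2.imwrite("pics/wrist1.png",s["pixels"])
E
```

```text
t 2.15 pos [0.4985 0.0241 0.1607] xyaw -164.04 tilt [-0.001 -0.    -1.   ] F [ 0.6 -0.2 -0. ] M [-0.018 -0.021  0.004] open 0.051 g 0.0 q [-0.59  0.04  0.51  1.93 -0.02  1.18  1.77]
to target cm [-0.14 -0.08  8.42]
```

View pics/wrist1.png

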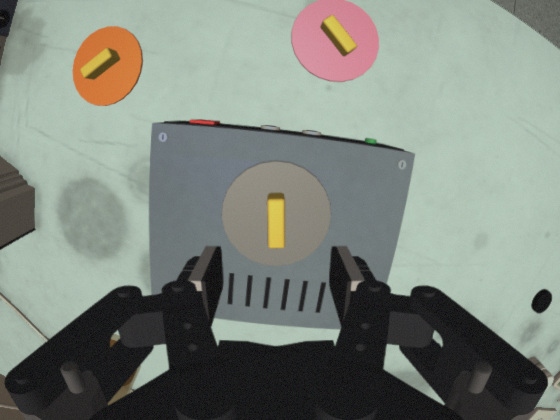

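Wrist view: yellow bar at (276,222), upright in the picture and so along the tool's x; the pads straddle its line at columns 210 and 345. I'll cross-check the bar's position from this view.

```bash
python3 - <<'E'
from h import *
s=ld("pics/wrist1.npy");hsv=cv2.cvtColor(s["pixels"],cv2.COLOR_BGR2HSV)
y=(hsv[...,0]>18)&(hsv[...,0]<35)&(hsv[...,1]>130)&(hsv[...,2]>190)
y[:150]=0;y[260:]=0;y[:,:240]=0;y[:,320:]=0
c=big(y);print(cv2.boundingRect(c));P=plane(s,c[:,0],.094)[:,:2]*1000
print(cv2.minAreaRect(P.astype(np.float32)))
E
```

```text
(268, 200, 16, 48)
((500.86309814453125, 24.498828887939453), (33.73576736450195, 10.079926490783691), 16.37274932861328)
```

send_rows([
  {"jaw":0.45,"travel":[-0.2,0,2],"rot":[0,0,0]},
  {"jaw":0.5,"travel":[0,0,2],"rot":[0,0,0]},
  {"jaw":0.5,"travel":[0,0,2],"rot":[0,0,0]},
  {"jaw":0.5,"travel":[0,0,1.5],"rot":[0,0,0]},
  {"jaw":0.5,"travel":[0,0,0.8],"rot":[0,0,0]},
  {"jaw":1,"travel":[0,0,0],"rot":[0,0,0]},
  {"jaw":1,"travel":[0,0,0],"rot":[0,0,0]},
  {"jaw":1,"travel":[0,0,0],"rot":[0,0,0]},
  {"jaw":1,"travel":[0,0,0],"rot":[0,0,0]},
], newtons=40)

```text
time_s: 3.1
eef_pos: [0.5017, 0.0249, 0.0792]
tcp_rot: [-0.435, 3.11, 0.001]
force: [0.6, 0.5, 1.4]
opening: 0.0105
grasp_force: 41.4
```

```bash
python3 st.py 0.46 0.23 0.10
```

```text
t 3.1 pos [0.5017 0.0249 0.0792] xyaw -164.07 tilt [ 0.002  0.001 -1.   ] F [0.6 0.5 1.4] M [-0.072  0.002 -0.038] open 0.0105 g 41.39120399951935 q [-0.57  0.15  0.51  2.01 -0.09  1.01  1.82]
to target cm [-1.63 20.87 -2.07]
```

send_rows([
  {"jaw":1,"travel":[0,0,-1],"rot":[0,0,0]},
  {"jaw":1,"travel":[0,0,-2],"rot":[0,0,0]},
  {"jaw":1,"travel":[0,0,-2],"rot":[0,0,0]},
  {"jaw":1,"travel":[0,0,-1],"rot":[0,0,0]},
  {"jaw":1,"travel":[-0.2,2.1,0],"rot":[0,0,0]},
  {"jaw":1,"travel":[-0.3,4.1,0],"rot":[0,0,0]},
  {"jaw":1,"travel":[-0.3,4.1,0],"rot":[0,0,0]},
  {"jaw":1,"travel":[-0.3,4.1,0],"rot":[0,0,0]},
  {"jaw":1,"travel":[-0.3,4.1,0],"rot":[0,0,0]},
  {"jaw":1,"travel":[-0.2,2.4,0],"rot":[0,0,0]},
])

```text
time_s: 4.1
eef_pos: [0.4574, 0.2339, 0.1385]
tcp_rot: [0.442, -3.11, -0.002]
force: [1.0, 0.7, -0.8]
opening: 0.0109
grasp_force: 41.1
```

```bash
python3 st.py 0.46 0.23 0.0142
python3 - <<'E'
from plant import ctrl
import cv2,numpy as np
a=ctrl.snapshot("top");np.save("pics/top2.npy",a,allow_pickle=True)
s=ctrl.snapshot("wrist");s["fish"]=1;np.save("pics/wrist2.npy",s,allow_pickle=True)
b=ctrl.snapshot("side")
cv2.imwrite("pics/m2.png",np.vstack([cv2.resize(s["pixels"],(400,300)),cv2.resize(b["pixels"][130:280,200:400],(400,300))]))
E
```

```text
t 4.1 pos [0.4574 0.2339 0.1385] xyaw -163.84 tilt [-0.     0.001 -1.   ] F [ 1.   0.7 -0.8] M [-0.026 -0.003  0.044] open 0.0109 g 41.0653692483902 q [-0.82  0.1   0.32  1.91 -0.04  1.13  1.36]
to target cm [-0.14 -0.46 12.43]
```

View pics/m2.png

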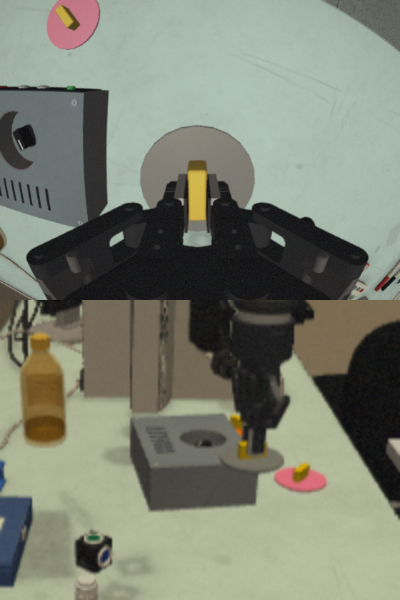

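The cover is held level in the jaws, and the well at (25,138) in the wrist half is open with the knob showing. Lowering the cover onto the free bench.

send_rows([
  {"jaw":1,"travel":[0,0,2.5],"rot":[0,0,0]},
  {"jaw":1,"travel":[0,0,3.5],"rot":[0,0,0]},
  {"jaw":1,"travel":[0,0,3],"rot":[0,0,0]},
  {"jaw":1,"travel":[0,0,2],"rot":[0,0,0]},
  {"jaw":1,"travel":[0,0,0.8],"rot":[0,0,0]},
  {"jaw":1,"travel":[0,0,0.3],"rot":[0,0,0]},
  {"jaw":1,"travel":[0,0,0],"rot":[0,0,0]},
])

```text
time_s: 4.95
eef_pos: [0.4596, 0.2297, 0.018]
tcp_rot: [-0.434, 3.111, 0.0]
force: [-0.1, 0.0, -0.2]
opening: 0.0108
grasp_force: 41.1
```

send_rows([
  {"jaw":1,"travel":[0,0,0.2],"rot":[0,0,0]},
  {"jaw":1,"travel":[0,0,0.1],"rot":[0,0,0]},
  {"jaw":1,"travel":[0,0,0],"rot":[0,0,0]},
])

```text
time_s: 5.25
eef_pos: [0.4592, 0.2303, 0.0149]
tcp_rot: [-0.436, 3.11, 0.001]
force: [0.5, -0.2, -1.8]
opening: 0.0109
grasp_force: 41.1
```

send_rows([
  {"jaw":1,"travel":[0,0,0.1],"rot":[0,0,0]},
  {"jaw":1,"travel":[0,0,0],"rot":[0,0,0]},
])

```text
time_s: 5.45
eef_pos: [0.4593, 0.2304, 0.0143]
tcp_rot: [-0.436, 3.111, 0.001]
force: [-1.9, -0.7, 4.7]
opening: 0.0106
grasp_force: 41.7
```

Contact is felt at the expected height (4.7 N). Releasing, rising, and heading back over the well.

send_rows([
  {"jaw":0.6,"travel":[0,0,0],"rot":[0,0,0]},
  {"jaw":0.5,"travel":[0,0,0],"rot":[0,0,0]},
  {"jaw":0.5,"travel":[0,0,-0.5],"rot":[0,0,0]},
  {"jaw":0.5,"travel":[0,0,-3],"rot":[0,0,0]},
  {"jaw":0.5,"travel":[0,0,-4],"rot":[0,0,0]},
  {"jaw":0.5,"travel":[0,0,-4],"rot":[0,0,0]},
  {"jaw":0.5,"travel":[0,0,-4],"rot":[0,0,0]},
])

```text
time_s: 6.15
eef_pos: [0.4587, 0.2299, 0.1702]
tcp_rot: [-0.435, 3.111, 0.0]
force: [1.2, 0.6, -0.6]
opening: 0.0425
grasp_force: 0.0
```

send_rows([
  {"jaw":0.5,"travel":[0.3,-4.2,0],"rot":[0,0,0]},
  {"jaw":0.5,"travel":[0.3,-4.2,0],"rot":[0,0,0]},
  {"jaw":0.5,"travel":[0.3,-4.2,0],"rot":[0,0,0]},
  {"jaw":0.5,"travel":[0.3,-4.2,0],"rot":[0,0,0]},
  {"jaw":0.5,"travel":[0.4,-4.1,0],"rot":[0,0,0]},
  {"jaw":0.5,"travel":[0,0,0],"rot":[0,0,0]},
])

```text
time_s: 6.75
eef_pos: [0.5017, 0.0176, 0.169]
tcp_rot: [-0.42, 3.112, -0.004]
force: [-0.9, 0.1, 1.3]
opening: 0.0426
grasp_force: 0.0
```

```bash
python3 st.py 0.4998 0.0237 0.12
python3 - <<'E'
from plant import ctrl
from h import *
s=ctrl.snapshot("wrist");s["fish"]=1;np.save("pics/wrist3.npy",s,allow_pickle=True)
c=cv2.resize(s["pixels"],None,fx=1.4,fy=1.4)
cv2.imwrite("pics/w3.png",c)
t=ctrl.snapshot("top");np.save("pics/top3.npy",t,allow_pickle=True)
E
```

```text
t 6.75 pos [0.5017 0.0176 0.169 ] xyaw -164.64 tilt [ 0.002 -0.002 -1.   ] F [-0.9  0.1  1.3] M [ 0.006 -0.015 -0.02 ] open 0.0426 g 0.0 q [-0.6   0.04  0.53  1.91 -0.02  1.19  1.77]
to target cm [0.02 0.65 4.9 ]
```

View pics/w3.png

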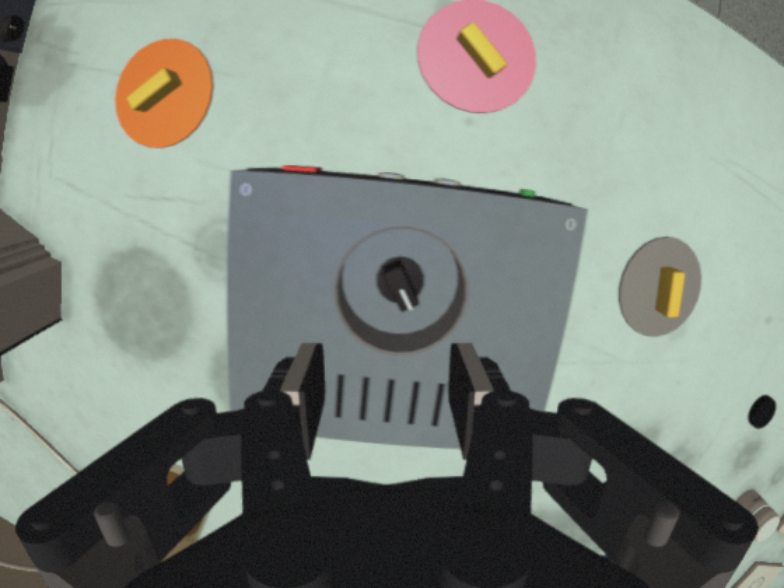

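The grey cover sits flat on the bench at (660,286). In the open well the knob's bar runs from about (392,264) to its white line's end at (411,309). Next I measure the white line at z=0.062 and the mouth circle.

```bash
python3 - <<'E'
from h import *
for f in("wrist3","top3"):
    s=ld(f"pics/{f}.npy");im=s["pixels"];hsv=cv2.cvtColor(im,cv2.COLOR_BGR2HSV);g=hsv[...,2]
    c0=(285,204) if f=="wrist3" else (329,228)
    h=24 if f=="wrist3" else 9
    roi=np.zeros(g.shape,bool);roi[c0[1]-h:c0[1]+h,c0[0]-h:c0[0]+h]=1
    # white line: bright, enclosed by dark knob bar
    dark=(roi&(g<75)).astype(np.uint8);hull=np.zeros_like(dark);cv2.fillPoly(hull,[cv2.convexHull(big(dark))],1)
    w=hull.astype(bool)&(g>(150 if f=="wrist3" else 90))
    ys,xs=np.nonzero(w);print(f,len(xs),xs.mean() if len(xs) else 0,ys.mean() if len(xs) else 0)
    if len(xs)>4:
        P=plane(s,np.c_[xs,ys],.062)[:,:2]*1000
        d=cv2.fitLine(P.astype(np.float32),2,0,.01,.01).ravel();print("line cen",P.mean(0),"deg",np.degrees(np.arctan2(d[1],d[0])))
        v=P.mean(0)-[499.8,23.7];print("from axis: r",np.hypot(*v),"deg",np.degrees(np.arctan2(v[1],v[0])))
    if f=="wrist3":
        blk=roi&(g<45);P=plane(s,big(blk)[:,0],.062)[:,:2]*1000;print("black",cv2.minAreaRect(P.astype(np.float32)))
        crop=cv2.resize(im[170:240,245:335],None,fx=8,fy=8,interpolation=cv2.INTER_CUBIC);cv2.imwrite("pics/k3.png",crop)
E
```

```text
wrist3 39 289.4102564102564 213.33333333333334
line cen [505.59519726  29.64001919] deg 41.361614
from axis: r 8.298682981975528 deg 45.70703968417883
black ((497.2654113769531, 25.120311737060547), (28.247129440307617, 13.211725234985352), 48.89369583129883)
top3 1 321.0 223.0
```

View pics/k3.png

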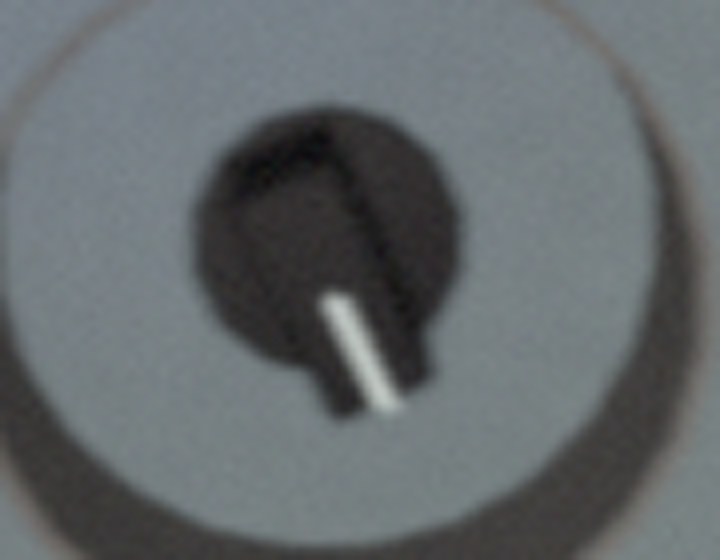

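Knob: white line at 41.4° in world, line centre 8.3 mm from the axis, so the knob sits at about -0.56 rad (expected -0.8 to -0.4). The axis agrees within 0.6 mm. Aligning above it with the jaws at about 28 mm.

send_rows([
  {"jaw":0.67,"travel":[0,0.65,0],"rot":[0,0,-0.1]},
  {"jaw":0.67,"travel":[0,0,1],"rot":[0,0,-0.12]},
  {"jaw":0.67,"travel":[0,0,2],"rot":[0,0,-0.12]},
  {"jaw":0.67,"travel":[0,0,2],"rot":[0,0,-0.12]},
  {"jaw":0.67,"travel":[0,0,0],"rot":[0,0,0]},
  {"jaw":0.67,"travel":[0,0,0],"rot":[0,0,0]},
])

```text
time_s: 7.45
eef_pos: [0.4989, 0.0322, 0.1185]
tcp_rot: [1.132, -2.93, -0.0]
force: [-0.2, -0.4, 0.7]
opening: 0.0284
grasp_force: 0.0
```

```bash
python3 st.py 0.4997 0.024 0.0445
```

```text
t 7.45 pos [0.4989 0.0322 0.1185] xyaw -137.75 tilt [-0.001  0.    -1.   ] F [-0.2 -0.4  0.7] M [ 0.038 -0.09   0.011] open 0.0284 g 0.0 q [-0.59  0.09  0.5   1.97 -0.05  1.09  2.24]
to target cm [ 0.49 -0.66  7.4 ]
```

send_rows([
  {"jaw":0.67,"travel":[0.5,-0.65,0],"rot":[0,0,0]},
  {"jaw":0.67,"travel":[0,0,0],"rot":[0,0,0]},
  {"jaw":0.67,"travel":[0,0,0],"rot":[0,0,0]},
])

```text
time_s: 7.75
eef_pos: [0.5004, 0.0225, 0.1191]
tcp_rot: [-1.131, 2.929, 0.0]
force: [0.5, 0.2, 0.8]
opening: 0.0282
grasp_force: 0.0
```

```bash
python3 st.py 0.4997 0.024 0.0445
python3 - <<'E'
from plant import ctrl
from h import *
s=ctrl.snapshot("wrist");s["fish"]=1;np.save("pics/wrist4.npy",s,allow_pickle=True)
cv2.imwrite("pics/w4.png",cv2.resize(s["pixels"][120:330,140:420],None,fx=2.6,fy=2.6))
E
```

```text
t 7.75 pos [0.5004 0.0225 0.1191] xyaw -137.8 tilt [ 0.001  0.001 -1.   ] F [0.5 0.2 0.8] M [0.014 0.005 0.062] open 0.0282 g 0.0 q [-0.58  0.09  0.51  1.97 -0.05  1.09  2.26]
to target cm [-0.04  0.16  7.46]
```

View pics/w4.png

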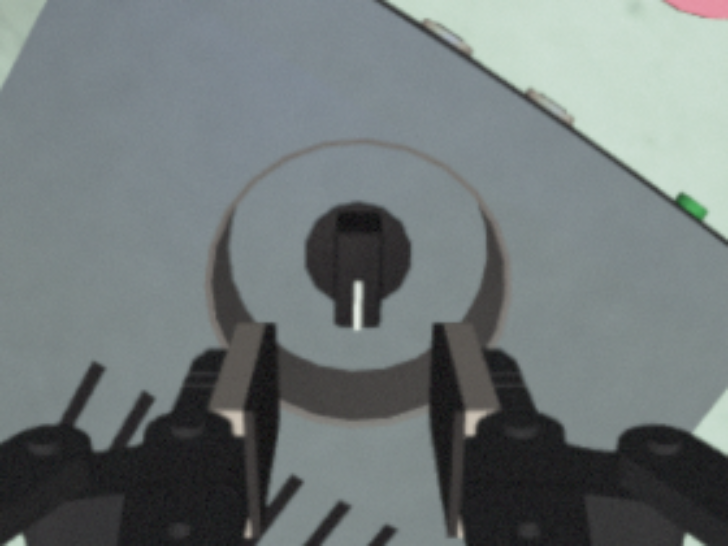

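The view is aligned: the white line is upright at column 358, and the pads' inner faces are at 277 and 432. Entering the well.

send_rows([
  {"jaw":0.67,"travel":[0,0.1,2],"rot":[0,0,0]},
  {"jaw":0.67,"travel":[0,0,2],"rot":[0,0,0]},
  {"jaw":0.67,"travel":[0,0,1.5],"rot":[0,0,0]},
  {"jaw":0.67,"travel":[0,0,1],"rot":[0,0,0]},
  {"jaw":0.67,"travel":[0,0,0.8],"rot":[0,0,0]},
  {"jaw":0.67,"travel":[0,0,0],"rot":[0,0,0]},
  {"jaw":0.67,"travel":[0,0,0],"rot":[0,0,0]},
])

```text
time_s: 8.5
eef_pos: [0.4996, 0.0236, 0.0457]
tcp_rot: [-1.133, 2.929, -0.0]
force: [0.3, 0.6, 0.3]
opening: 0.0281
grasp_force: 0.0
```

```bash
python3 st.py 0.4997 0.024 0.0445
```

```text
t 8.5 pos [0.4996 0.0236 0.0457] xyaw -137.71 tilt [ 0.001  0.    -1.   ] F [0.3 0.6 0.3] M [-0.016 -0.031 -0.034] open 0.0281 g 0.0 q [-0.56  0.2   0.51  2.04 -0.12  0.94  2.31]
to target cm [-0.04  0.02  0.12]
```

send_rows([
  {"jaw":1,"travel":[0,0,0.1],"rot":[0,0,0]},
  {"jaw":1,"travel":[0,0,0],"rot":[0,0,0]},
  {"jaw":1,"travel":[0,0,0],"rot":[0,0,0]},
  {"jaw":1,"travel":[0,0,0],"rot":[0,0,0]},
  {"jaw":1,"travel":[0,0,0],"rot":[0,0,0]},
], newtons=80)

```text
time_s: 9.0
eef_pos: [0.5, 0.0235, 0.0452]
tcp_rot: [-1.132, 2.929, -0.0]
force: [-0.4, -1.6, 6.2]
opening: 0.0099
grasp_force: 80.4
```

```bash
cat > tq.py <<'E'
from h import *
from plant import ctrl
import sys
n=int(sys.argv[1]) if len(sys.argv)>1 else 4
def one():
    o=ctrl.observe();T=tool(o);return [o["ft_torque"][2],o["effort"][6],np.degrees(np.arctan2(T[1,0],T[0,0])),*o["force"],*o["eef_pos"]*1000],o
L=[]
for i in range(n):
    a,o=one();L.append(a)
    if i<n-1: ctrl.snapshot("top")
L=np.array(L);m=L.mean(0)
print("t",round(o["time_s"],2),"first Mz,e7",L[0,:2].round(3),"mean Mz %.3f±%.3f e7 %.3f±%.3f"%(m[0],L[:,0].std(),m[1],L[:,1].std()),"yaw %.2f rad from start %.3f knob~%.3f"%(m[2],np.radians(-137.71-m[2]),np.radians(9.53-(m[2]+180))),"F",m[3:6].round(1),"p",m[6:].round(1),"open",round(o["opening"],4),"g",round(o["grasp_force"]),"q7",o["joints"][6].round(3))
E
python3 tq.py 4
```

```text
t 9.15 first Mz,e7 [-0.192  0.216] mean Mz -0.219±0.016 e7 0.216±0.000 yaw -137.73 rad from start 0.000 knob~-0.571 F [-0.5 -0.8  6.2] p [500.1  23.5  45.2] open 0.0102 g 80 q7 2.312
```

send_rows([
  {"jaw":1,"travel":[0,0,0],"rot":[0,0,0.05]},
  {"jaw":1,"travel":[0,0,0],"rot":[0,0,0.05]},
  {"jaw":1,"travel":[0,0,0],"rot":[0,0,0.05]},
  {"jaw":1,"travel":[0,0,0],"rot":[0,0,0.05]},
])

```text
time_s: 9.55
eef_pos: [0.4998, 0.0238, 0.0453]
tcp_rot: [-0.834, 3.027, 0.0]
force: [-0.9, -0.6, 7.3]
opening: 0.0101
grasp_force: 80.5
```

```bash
python3 tq.py 4
```

```text
t 9.7 first Mz,e7 [0.276 0.246] mean Mz 0.108±0.106 e7 -0.081±0.207 yaw -149.20 rad from start 0.201 knob~-0.371 F [-0.9 -0.2  6.7] p [499.8  23.8  45.3] open 0.0101 g 81 q7 2.118
```

send_rows([
  {"jaw":1,"travel":[0,0,0],"rot":[0,0,0.05]},
  {"jaw":1,"travel":[0,0,0],"rot":[0,0,0.05]},
  {"jaw":1,"travel":[0,0,0],"rot":[0,0,0.05]},
  {"jaw":1,"travel":[0,0,0],"rot":[0,0,0.05]},
  {"jaw":1,"travel":[0,0,0],"rot":[0,0,0.05]},
  {"jaw":1,"travel":[0,0,0],"rot":[0,0,0.03]},
])

```text
time_s: 10.3
eef_pos: [0.4995, 0.0244, 0.0452]
tcp_rot: [-0.405, 3.115, 0.002]
force: [-2.2, 1.2, 7.9]
opening: 0.01
grasp_force: 80.6
```

```bash
sed -i 's/^L=np.array(L);m=L.mean(0)/L=np.array(L);m=L.mean(0);print("Mz",L[:,0].round(3),"e7",L[:,1].round(3),"settled mean",L[2:,:2].mean(0).round(3))/' tq.py; python3 tq.py 7
```

```text
Mz [0.29  0.189 0.089 0.05  0.096 0.162 0.149] e7 [-0.068 -0.251 -0.248 -0.108 -0.077 -0.074 -0.074] settled mean [ 0.109 -0.116]
t 10.6 first Mz,e7 [ 0.29  -0.068] mean Mz 0.146±0.074 e7 -0.129±0.077 yaw -165.16 rad from start 0.479 knob~-0.093 F [-2.   0.8  7.3] p [499.5  24.4  45.2] open 0.01 g 81 q7 1.847
```

Baseline while paused: Mz about 0.10 N m and joint-7 torque about -0.074. From here on I use small steps, each with a settled reading.

send_rows([
  {"jaw":1,"travel":[0,0,0],"rot":[0,0,0.025]},
  {"jaw":1,"travel":[0,0,0],"rot":[0,0,0.025]},
  {"jaw":1,"travel":[0,0,0],"rot":[0,0,0]},
  {"jaw":1,"travel":[0,0,0],"rot":[0,0,0]},
  {"jaw":1,"travel":[0,0,0],"rot":[0,0,0]},
])

```text
time_s: 11.1
eef_pos: [0.4995, 0.0246, 0.0452]
tcp_rot: [-0.328, 3.124, 0.002]
force: [-1.9, 1.2, 7.6]
opening: 0.0098
grasp_force: 80.7
```

```bash
python3 tq.py 5
```

```text
Mz [0.128 0.091 0.108 0.151 0.046] e7 [-0.099 -0.1   -0.1   -0.1   -0.1  ] settled mean [ 0.102 -0.1  ]
t 11.3 first Mz,e7 [ 0.128 -0.099] mean Mz 0.105±0.035 e7 -0.100±0.000 yaw -167.99 rad from start 0.529 knob~-0.043 F [-1.8  1.1  7.7] p [499.5  24.5  45.2] open 0.0097 g 81 q7 1.799
```

send_rows([
  {"jaw":1,"travel":[0,0,0],"rot":[0,0,0.025]},
  {"jaw":1,"travel":[0,0,0],"rot":[0,0,0.025]},
  {"jaw":1,"travel":[0,0,0],"rot":[0,0,0]},
  {"jaw":1,"travel":[0,0,0],"rot":[0,0,0]},
  {"jaw":1,"travel":[0,0,0],"rot":[0,0,0]},
])

```text
time_s: 11.8
eef_pos: [0.4995, 0.0247, 0.0452]
tcp_rot: [-0.25, 3.131, 0.002]
force: [-2.3, 1.7, 7.8]
opening: 0.0096
grasp_force: 80.7
```

```bash
python3 tq.py 5
```

```text
Mz [0.103 0.11  0.093 0.071 0.131] e7 [-0.1 -0.1 -0.1 -0.1 -0.1] settled mean [ 0.099 -0.1  ]
t 12.0 first Mz,e7 [ 0.103 -0.1  ] mean Mz 0.102±0.020 e7 -0.100±0.000 yaw -170.86 rad from start 0.578 knob~0.007 F [-1.7  1.9  7.7] p [499.5  24.6  45.2] open 0.01 g 81 q7 1.75
```

send_rows([
  {"jaw":1,"travel":[0,0,0],"rot":[0,0,0.025]},
  {"jaw":1,"travel":[0,0,0],"rot":[0,0,0.025]},
  {"jaw":1,"travel":[0,0,0],"rot":[0,0,0]},
  {"jaw":1,"travel":[0,0,0],"rot":[0,0,0]},
  {"jaw":1,"travel":[0,0,0],"rot":[0,0,0]},
])

```text
time_s: 12.5
eef_pos: [0.4995, 0.0248, 0.0452]
tcp_rot: [-0.172, 3.136, 0.003]
force: [-1.5, 1.9, 8.1]
opening: 0.0101
grasp_force: 80.7
```

```bash
python3 tq.py 5
```

```text
Mz [0.12  0.094 0.136 0.11  0.104] e7 [-0.1 -0.1 -0.1 -0.1 -0.1] settled mean [ 0.117 -0.1  ]
t 12.7 first Mz,e7 [ 0.12 -0.1 ] mean Mz 0.113±0.014 e7 -0.100±0.000 yaw -173.72 rad from start 0.628 knob~0.057 F [-2.   1.8  7.8] p [499.5  24.8  45.2] open 0.0097 g 81 q7 1.702
```

send_rows([
  {"jaw":1,"travel":[0,0,0],"rot":[0,0,0.025]},
  {"jaw":1,"travel":[0,0,0],"rot":[0,0,0.025]},
  {"jaw":1,"travel":[0,0,0],"rot":[0,0,0]},
  {"jaw":1,"travel":[0,0,0],"rot":[0,0,0]},
  {"jaw":1,"travel":[0,0,0],"rot":[0,0,0]},
])

```text
time_s: 13.2
eef_pos: [0.4995, 0.0249, 0.0453]
tcp_rot: [-0.094, 3.14, 0.003]
force: [-1.3, 1.3, 6.8]
opening: 0.0101
grasp_force: 80.7
```

```bash
python3 tq.py 4
```

```text
Mz [0.055 0.094 0.126 0.084] e7 [-0.1   -0.101 -0.101 -0.101] settled mean [ 0.105 -0.101]
t 13.35 first Mz,e7 [ 0.055 -0.1  ] mean Mz 0.090±0.025 e7 -0.101±0.000 yaw -176.58 rad from start 0.678 knob~0.107 F [-2.1  1.8  7.3] p [499.5  24.9  45.2] open 0.01 g 81 q7 1.653
```

send_rows([
  {"jaw":1,"travel":[0,0,0],"rot":[0,0,0.025]},
  {"jaw":1,"travel":[0,0,0],"rot":[0,0,0.025]},
  {"jaw":1,"travel":[0,0,0],"rot":[0,0,0]},
  {"jaw":1,"travel":[0,0,0],"rot":[0,0,0]},
  {"jaw":1,"travel":[0,0,0],"rot":[0,0,0]},
])

```text
time_s: 13.85
eef_pos: [0.4995, 0.025, 0.0452]
tcp_rot: [-0.015, 3.141, 0.003]
force: [-2.1, 2.6, 8.0]
opening: 0.0096
grasp_force: 80.7
```

```bash
python3 tq.py 4
```

```text
Mz [0.139 0.128 0.061 0.132] e7 [-0.101 -0.101 -0.101 -0.101] settled mean [ 0.096 -0.101]
t 14.0 first Mz,e7 [ 0.139 -0.101] mean Mz 0.115±0.031 e7 -0.101±0.000 yaw -179.44 rad from start 0.728 knob~0.157 F [-2.2  2.   7.7] p [499.5  25.   45.2] open 0.0101 g 81 q7 1.605
```

send_rows([
  {"jaw":1,"travel":[0,0,0],"rot":[0,0,0.025]},
  {"jaw":1,"travel":[0,0,0],"rot":[0,0,0.025]},
  {"jaw":1,"travel":[0,0,0],"rot":[0,0,0]},
  {"jaw":1,"travel":[0,0,0],"rot":[0,0,0]},
  {"jaw":1,"travel":[0,0,0],"rot":[0,0,0]},
])

```text
time_s: 14.5
eef_pos: [0.4995, 0.0251, 0.0452]
tcp_rot: [0.062, 3.14, 0.003]
force: [-1.7, 2.2, 7.5]
opening: 0.0101
grasp_force: 80.7
```

```bash
python3 tq.py 4
```

```text
Mz [0.218 0.179 0.267 0.225] e7 [-0.212 -0.213 -0.213 -0.213] settled mean [ 0.246 -0.213]
t 14.65 first Mz,e7 [ 0.218 -0.212] mean Mz 0.222±0.031 e7 -0.213±0.000 yaw 177.72 rad from start -5.505 knob~-6.077 F [-2.1  2.9  7.8] p [499.5  25.1  45.2] open 0.0097 g 81 q7 1.557
```

The stop is felt: the torque rose by 0.112 N m, which puts the knob about 0.008 rad past the touch. Adding about 0.05 rad to seat it.

send_rows([
  {"jaw":1,"travel":[0,0,0],"rot":[0,0,0.025]},
  {"jaw":1,"travel":[0,0,0],"rot":[0,0,0.025]},
  {"jaw":1,"travel":[0,0,0],"rot":[0,0,0]},
  {"jaw":1,"travel":[0,0,0],"rot":[0,0,0]},
  {"jaw":1,"travel":[0,0,0],"rot":[0,0,0]},
])

```text
time_s: 15.15
eef_pos: [0.4995, 0.0252, 0.0452]
tcp_rot: [0.14, 3.138, 0.003]
force: [-1.9, 2.6, 7.6]
opening: 0.0096
grasp_force: 80.7
```

```bash
python3 tq.py 4
```

```text
Mz [0.3   0.263 0.256 0.237] e7 [-0.273 -0.273 -0.273 -0.273] settled mean [ 0.247 -0.273]
t 15.3 first Mz,e7 [ 0.3   -0.273] mean Mz 0.264±0.023 e7 -0.273±0.000 yaw 174.88 rad from start -5.456 knob~-6.027 F [-2.   2.5  7.5] p [499.5  25.3  45.2] open 0.01 g 81 q7 1.509
```

The settled rise is 0.173 N m, about 0.05 rad past the touch: mid-range and well short of forcing. Releasing and withdrawing.

send_rows([
  {"jaw":0.67,"travel":[0,0,0],"rot":[0,0,0]},
  {"jaw":0.67,"travel":[0,0,0],"rot":[0,0,0]},
  {"jaw":0.67,"travel":[0,0,0],"rot":[0,0,0]},
  {"jaw":0.67,"travel":[0,0,-1],"rot":[0,0,0]},
  {"jaw":0.67,"travel":[0,0,-2],"rot":[0,0,0]},
  {"jaw":0.67,"travel":[0,0,-3],"rot":[0,0,0]},
  {"jaw":0.67,"travel":[0,0,-3],"rot":[0,0,0]},
  {"jaw":0.67,"travel":[0,0,-3],"rot":[0,0,0]},
  {"jaw":0.67,"travel":[0,0,0],"rot":[0,0,0]},
  {"jaw":0.67,"travel":[0,0,0],"rot":[0,0,0]},
])

```text
time_s: 16.3
eef_pos: [0.4996, 0.0235, 0.1653]
tcp_rot: [0.144, 3.137, 0.002]
force: [-0.2, 0.0, -0.3]
opening: 0.028
grasp_force: 0.0
```

```bash
python3 st.py
python3 - <<'E'
from plant import ctrl
from h import *
s=ctrl.snapshot("wrist");s["fish"]=1;np.save("pics/wrist5.npy",s,allow_pickle=True)
cv2.imwrite("pics/w5.png",cv2.resize(s["pixels"],None,fx=1.4,fy=1.4))
g=cv2.cvtColor(s["pixels"],cv2.COLOR_BGR2HSV)[...,2]
w=(g>150).astype(np.uint8);w[:170]=0;w[245:]=0;w[:,:250]=0;w[:,310:]=0
n,l,st,c=cv2.connectedComponentsWithStats(w)
for i in range(1,n):
    if st[i,4]<15: continue
    ys,xs=np.nonzero(l==i);P=plane(s,np.c_[xs,ys],.062)[:,:2]*1000
    d=cv2.fitLine(P.astype(np.float32),2,0,.01,.01).ravel();print(st[i],c[i],P.mean(0),"deg",np.degrees(np.arctan2(d[1],d[0])),"expected",174.9-180)
E
```

```text
t 16.3 pos [0.4996 0.0235 0.1653] xyaw 174.73 tilt [ 0.002  0.001 -1.   ] F [-0.2  0.  -0.3] M [ 0.006 -0.003  0.003] open 0.028 g 0.0 q [-0.7   0.04  0.62  1.92 -0.02  1.19  1.41]
[277 208   3  16  47] [277.9787234  215.65957447] [507.64221229  24.16409185] deg -4.680644 expected -5.099999999999994
```

View pics/w5.png

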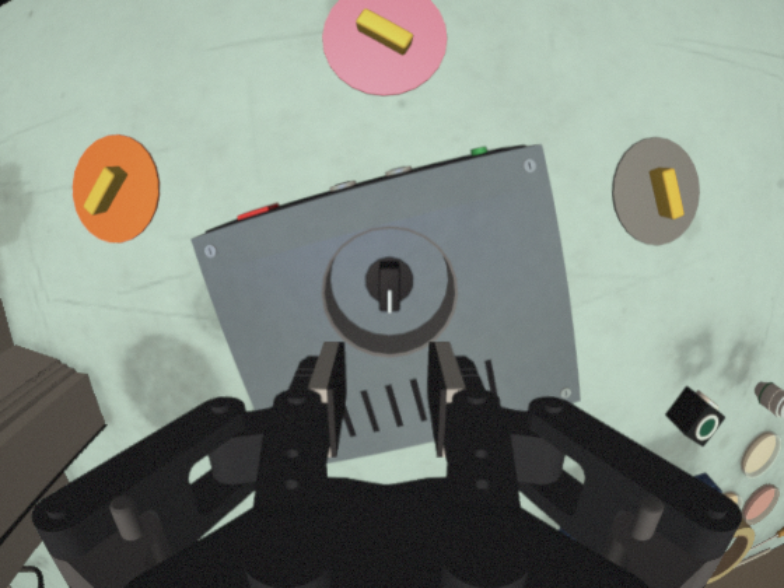

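The knob stayed where it was left: the white line at (389,300) measures -4.7°, and the tool's last gripped yaw was -5.1°. The grey cover lies flat on the bench at (656,190), nothing else has moved, and the gripper is clear.

```bash
python3 -c "
from plant import ctrl
print(ctrl.hand_in())"
```

```text
the job is handed in; nothing more can be done
None
```

The job is handed in at about 16 s of the 72 s: the grey cover lies flat on the free bench, and the knob rests against its end stop about 0.05 rad past the touch, by the torque reading; no verdict came back with the hand-in.

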